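# Index the vial carousel and hold the inspection mirror on the sticker

### The job

Turn the vial carousel until the green-capped vial clicks into the viewing station facing the mirror, and leave it there on its detent. Then swing the spring-return inspection mirror by its red handle until the bench camera sees the whole orange sticker on that vial in the mirror, and finish while still holding the handle at that angle, since the mirror springs back when let go. Keep off the mirror glass and leave the other things on the bench where they are.

Things in the scene. Friction and masses are not known exactly. Their poses are not given: they have to be found in the camera images.
- carousel: The carousel's fixed grey base, a disc 144 mm across, 12 mm high; origin on the turning axis at bench level, z up. Its +x axis points to the viewing station, on the mirror's side, marked by a white arrow on a tab. Five vials (27 to 30 mm across, tops up to 106 mm above the bench, one with a green cap) are fixed in nests 52 mm from the axis; the sixth nest is empty.
- turntable (a joint): Angle of the aluminium turntable (156 mm across, top 38 mm above the bench) about the vertical axis of carousel; rad, grows counter-clockwise seen from above; 0 = green-capped vial in the viewing station. Six positions 1.047 rad apart; a sprung roller pulls it into the nearest one, with at most about 0.25 N m. It starts one or two positions short (-1.05 or -2.09).
- carousel_grip (a point): Grip point of the carousel: middle of the black bar handle on its centre post, on the turning axis, 137 mm above the bench. Bar 58 mm long, 13 mm thick, 118 to 152 mm above the bench; its length lies along this point's y axis, which turns with the turntable. Pinch it across its thickness, fingertips no lower than 112 mm to clear the vial caps.
- sticker (a point): Centre of the orange sticker, 13 mm high and 14 mm wide, on the outward side of the green-capped vial, 70 mm above the bench, 65.8 mm from the carousel axis; its x axis points out of the sticker. Turns with the turntable.
- mirror_rail: Aluminium rail 248 x 40 x 20 mm fixed to the bench, carrying the mirror post and the blue camera; origin on the bench below the mirror's pivot, z up, its +x axis points along the rail to the camera. Parts reach 150 mm (mirror handle) and 90 mm (camera) above the bench.
- lens (a point): Front of the camera's lens, 70 mm above the bench, 124 mm along the rail from the pivot. The camera looks level along the rail straight at mirror_pivot.
- mirror_pivot (a point): Centre line of the mirror, 70 mm above the bench, on its vertical turning axis, which lies in the reflecting face. The line of sight always meets the mirror here. The glass is 56 mm wide and 46 mm high.
- mirror (a joint): Turn of the mirror about its vertical pivot, rad; 0 = at rest on its stop; grows as it swings clockwise seen from above, up to 1.35. The mirror's normal points (0.262 - value) counter-clockwise of the rail's +x axis, the direction to the camera. A spring (0.30 N m/rad, 0.1 N m at rest) always drives it back to 0: 3 to 5 N at the handle.
- mirror_handle (a point): Grip point on the red upright handle: a round peg 15 to 17 mm across on a lever behind the mirror, 85 mm from the pivot axis, directly away from where the mirror's normal points. This point is 126 mm above the bench, the peg's top 148 mm; the lever rod below it tops at 104 mm. The peg may turn between the fingers.
- camera_view: Not a solid thing: the frame of the camera's line of sight after the mirror. Origin at the mirror pivot, 70 mm above the bench; +x runs along the reflected line of sight, so it turns twice as far as the mirror. The sticker is in the middle of the picture when it lies on this x axis; the picture is 42 mm wide at the vial.
- mirror_glass: The mirror's glass plate, 56 x 46 x 3 mm, on the mirror; not to be touched.
- mirror_lever: The lever with the red upright handle, rigid with the moving mirror; origin on the pivot axis at bench level, +x along the mirror's normal (the lever runs to -x).
- mortar: White mortar 95 mm across, 50 mm high; bystander, origin at the centre of its underside.
- timer: Small white timer 60 x 66 x 18 mm; bystander, origin at the centre of its underside.
- pen_blue: Blue pen 138 mm long lying on the bench; bystander.
- beaker: Clear beaker 53 mm across, 70 mm high; bystander, origin at the centre of its underside.

How it is judged:
On the way, in this order (a step that is already met when the one before it is completed fails the run):
1. the carousel sits in its next position, green-capped vial at the viewing station (value of joint turntable between -0.06 and 0.06 rad), for 0.3 s.
2. the camera sees the whole sticker in the mirror (y of sticker in the frame of camera_view between -0.014 and 0.014 m and x of sticker in the frame of camera_view above 0.05 m), for 0.2 s.
At the end, for the whole second after the job is handed in: Turntable within 0.06 rad of green vial at the station; reflected line of sight within 14 mm sideways of the sticker's centre (whole sticker in the picture); mirror still (under 0.05 rad/s) and held by the fingers (over 0.5 N) (all of step 1 and all of step 2 and velocity of joint mirror between -0.05 and 0.05 rad/s and contact force between the fingers and mirror_lever above 0.5 N); the arm keeps its last pose, push and grip.
It fails at once if the mirror glass is touched (contact force between mirror_glass and the arm above 0.5 N or contact force between mirror_glass and the fingers above 0.5 N).
It fails at once if another thing on the bench is moved (distance of any of mortar, timer, pen_blue, beaker from where it was at the start of the episode above 0.03 m).
It also fails if it takes over 51 s, if anything falls off the work surface, if the arm or the gripper's body presses on something with over 40 N, if the wrist force passes 120 N, or if a joint passes its speed limit or range.

### The arm

A 6-joint arm with a two-finger parallel gripper is mounted at the origin on a cart in front of the work surface, level with it; the furniture and walls round the work are solid. World frame = base frame: x ahead of the robot, y to its left, z up, the work surface at z = 0. Lengths are in m, angles in rad, forces in N, time in s.
With the tool pointing down it reaches from about 0.225 to 0.875 m from the base axis. Payload 3.4 kg.
Tool frame: the origin (TCP) lies on the centre line of the jaws, within the pads' length; the fingertips stand 22 mm ahead of it and the grasp point (between the pads) lies 3 mm ahead of it; z points along the fingers, y is the line along which they close (so a half turn about z gives the same grasp; the last joint's range is limited). The gripper opens to 85 mm and grips with 20 to 120 N. Pads are 22 mm wide; open, the fingers measure 114 mm over their backs; the gripper's body (76 mm by 85 mm) begins 54 mm behind the grasp point. The pads swing forward as they close: fully open they stand 13 mm farther back than shut.
Start: joints at [1.019, 0.276, 1.505, -0, 1.361, -0.121], TCP at [0.24, 0.522, 0.253] pointing down, gripper open.
Joint ranges: [-2.89, 2.89], [-0.75, 2.08], [0.22, 2.7], [-1.18, 4.32], [0.11, 2.71], [-2.7, 2.7]. Speed limits (rad/s): [2.57, 2.57, 3.14, 3.14, 3.14, 3.14].

### API

Orientations are given as a unit quaternion [w, x, y, z].
In Python, from rig import manip gives the robot as it stands.
- The arm moves only by the shell command python3 steer.py 'ROWS' [OPENING] [FORCE]. ROWS is rows parted by semicolons, their numbers by spaces, 1 to 5 of them, each of 4 numbers: dx, dy, dz in m, then a turn about the tool's z in rad; each row shifts and turns the commanded pose from where the row before left it, along the tool's axes as they then stand; what a row does not reach is not made up. A row lasts 1/12 s, in which the tool goes at most 0.0417 m and 0.125 rad, less where a joint would pass 70% of its speed; a pose out of reach is approached as far as the arm can. OPENING is the finger opening in m, set as the command begins (- or left out keeps the last). The fingers move at their own pace and stop on an object; FORCE is the grip in N (left out, the last holds). Time passes only in rows, so rows that do not move let the fingers close. It prints the time, the measured TCP pose, the force, the opening and the grip force at its end.
- manip.get_state(): the state, without advancing time (a new reading comes with each control period).
- manip.get_image(name): name is "side" or "top"; returns a dict with "img" (384x512x3 uint8, red, green, blue), "camera_matrix" (3x3 intrinsics, pixels), "k1" (the pictures are not rectified: a ray, as slopes to the right and down, at radius r is drawn at 1 + k1 r^2 times it, then the intrinsics apply), "T" (4x4, takes a point from camera to world coordinates). Camera axes: x right, y down, z forward; pixel columns grow to the right and rows downward; lengths in m; the calibration is good to about 2 mm. A picture is of the moment at which its call begins. There is no depth.
- manip.sign_off(): hands the job in; it is judged then, once.
The state is a dict: "clock": time; "qpos": joint angles; "qd": joint speeds; "effort": joint torques, N m; "position": TCP position; "ee_rot": TCP orientation; "contact_force": force on the tool from outside, world axes, zero at the start; "moment": the same for the moment, N m; "width": finger opening in m; "gripper_force": force on a finger pad.
Only numpy, scipy, OpenCV 4.12 (cv2) and the standard library are available. Lean on these libraries where they do the work, as an engineer would, in place of code of your own. Each camera call takes 0.05 s, during which the arm holds its last target. There are 200 camera calls.

## Working session

There is one attempt and no reset: what is moved stays moved. The work goes in short steps, Python scripts to look and compute and a shell command to move; the robot and the scene stay as the last step left them, time stands still between calls to the robot, and variables do not carry over. Pictures are saved under pics/ and viewed, at most 10 in all, crops included, and the job is handed in when it is done.

```bash
ls; mkdir -p pics; python3 - <<'E'
from rig import manip
import cv2
for n in("top","side"):
    d=manip.get_image(n); cv2.imwrite(f"pics/{n}0.png",d["img"][:,:,::-1]); print(n,d["camera_matrix"].tolist(),d["k1"],d["T"].round(4).tolist())
s=manip.get_state(); print(s["clock"],s["position"],s["ee_rot"])
E
```

```text
pics
rig.py
steer.py
top [[348.9760015986444, 0.0, 254.0692395096206], [0.0, 348.9760015986444, 193.32290033951517], [0.0, 0.0, 1.0]] -0.09036672328794693 [[0.0268, -0.992, 0.1237, 0.4102], [-0.9996, -0.0271, -0.0005, 0.0289], [0.0038, -0.1237, -0.9923, 1.2763], [0.0, 0.0, 0.0, 1.0]]
side [[418.9389030024316, 0.0, 248.70685791595034], [0.0, 418.9389030024316, 184.39507260346468], [0.0, 0.0, 1.0]] -0.012596014634769986 [[-0.84, -0.4772, 0.2582, 0.2877], [-0.5426, 0.7372, -0.4027, 0.4523], [0.0018, -0.4784, -0.8782, 1.0913], [0.0, 0.0, 0.0, 1.0]]
0.1 [0.23990491 0.52208455 0.25252553] [-2.69329376e-04  2.13732122e-01  9.76891956e-01 -7.84078773e-04]
```

View pics/top0.png

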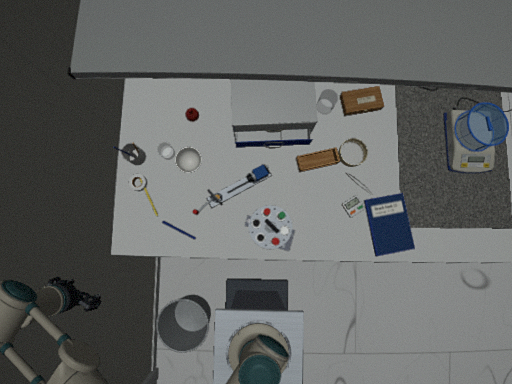

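View pics/side0.png

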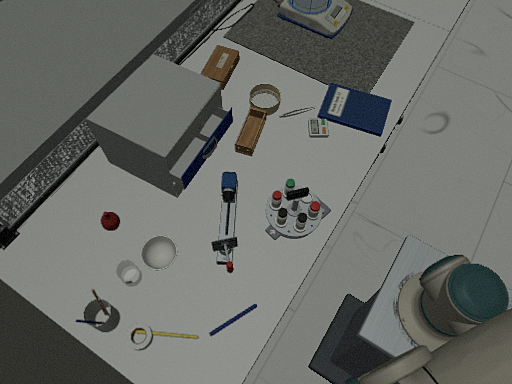

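The top view shows the carousel at about (270,228), the rail from (210,205) to (265,172), the red handle at (195,212), and the bar at (272,227). In the side view the handle is at (230,267), the bar at (298,193) and the green cap at (290,184). I'll zoom in next.

```bash
python3 - <<'E'
import cv2,numpy as np
t=cv2.imread("pics/top0.png")[155:260,180:310]; s=cv2.imread("pics/side0.png")[160:285,200:340]
f=lambda a:cv2.resize(a,(800,600),interpolation=cv2.INTER_CUBIC)
cv2.imwrite("pics/tc.png",cv2.resize(t,None,fx=5,fy=5,interpolation=3));cv2.imwrite("pics/sc.png",cv2.resize(s,None,fx=4.5,fy=4.5,interpolation=3))
E
```

```text
(no output)
```

View pics/tc.png

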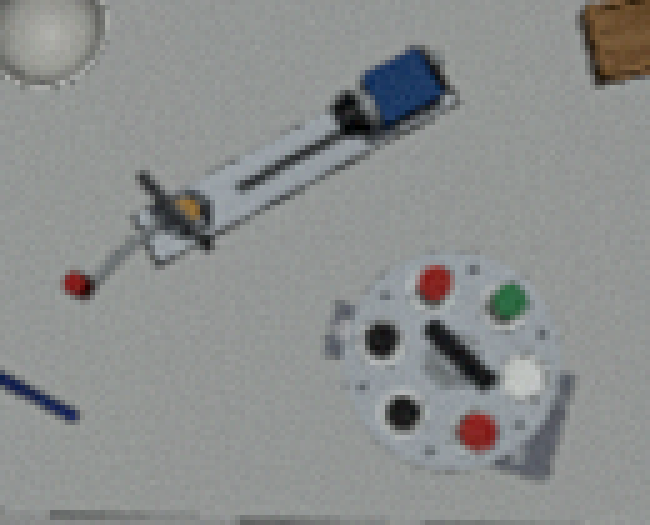

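View pics/sc.png

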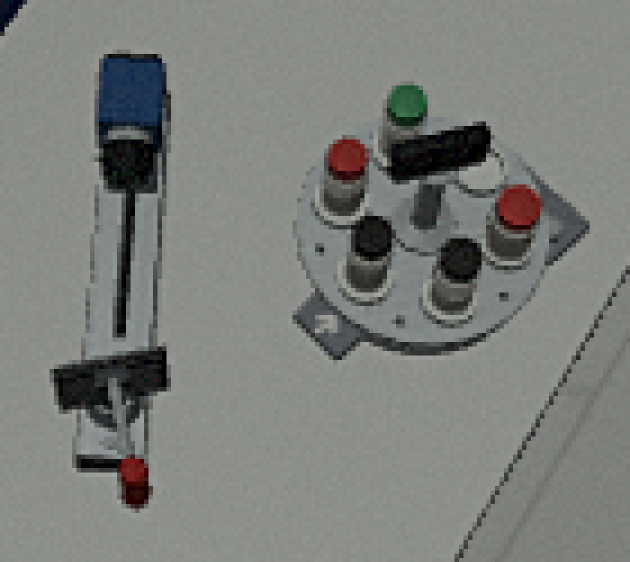

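Zoomed in: in the top view the green cap is at (281.6,215), the station tab at (248,221) on the left, with one red vial between the green one and the station. So the turntable is at about -2.09 and must turn counter-clockwise by two positions. The handle is at (195.5,212) and the bar runs from (266,220) to (278,231).

```bash
cat > h.py <<'E'
import numpy as np,cv2
from rig import manip
def cam(n):
    return manip.get_image(n)
def rays(d,p):
    K=d["camera_matrix"];q=cv2.undistortPoints(np.float64(p).reshape(-1,1,2),K,np.array([d["k1"],0,0,0.])).reshape(-1,2)
    r=np.c_[q,np.ones(len(q))]@d["T"][:3,:3].T
    return d["T"][:3,3],r/np.linalg.norm(r,axis=1)[:,None]
def plane(d,p,z):
    o,r=rays(d,p);return o+r*((z-o[2])/r[:,2])[:,None]
def tri(d1,p1,d2,p2):
    o1,r1=rays(d1,[p1]);o2,r2=rays(d2,[p2]);r1,r2=r1[0],r2[0]
    t=np.linalg.lstsq(np.c_[r1,-r2],o2-o1,rcond=None)[0];a,b=o1+t[0]*r1,o2+t[1]*r2
    return (a+b)/2,np.linalg.norm(a-b)
def blobs(d,lo,hi,box,amin=6):
    x0,y0,x1,y1=box;h=cv2.cvtColor(d["img"],cv2.COLOR_RGB2HSV)[y0:y1,x0:x1]
    m=cv2.inRange(h,lo,hi)
    n,l,s,c=cv2.connectedComponentsWithStats(m)
    return [(s[i,4],c[i]+[x0,y0],cv2.minAreaRect(np.argwhere(l==i)[:,::-1].astype(np.float32)+[x0,y0])) for i in range(1,n) if s[i,4]>=amin]
RED=[(0,110,60),(8,255,255)];GRN=[(60,80,40),(90,255,255)];BLK=[(0,0,0),(180,255,50)];BLU=[(100,120,40),(125,255,255)]
TB=(180,155,310,260);SB=(200,160,340,285)
E
python3 - <<'E'
from h import *
t,s=cam("top"),cam("side")
for nm,d,b in(("top",t,TB),("side",s,SB)):
    for c,R in(("red",RED),("grn",GRN),("blk",BLK),("blu",BLU)):
        for a,p,r in blobs(d,*R,b): print(nm,c,a,p.round(1),np.round(r[0],1),np.round(r[1],1),round(r[2]))
E
```

```text
Traceback (most recent call last):
  File "h.py", line 19, in blobs
    return [(s[i,4],c[i]+[x0,y0],cv2.minAreaRect(np.argwhere(l==i)[:,::-1].astype(np.float32)+[x0,y0])) for i in range(1,n) if s[i,4]>=amin]
                                 ~~~~~~~~~~~~~~~^^^^^^^^^^^^^^^^^^^^^^^^^^^^^^^^^^^^^^^^^^^^^^^^^^^^^^
cv2.error: OpenCV(4.12.0) /io/opencv/modules/imgproc/src/convhull.cpp:143: error: (-215:Assertion failed) total >= 0 && (depth == CV_32F || depth == CV_32S) in function 'convexHull'
```

```bash
sed -i 's/np.argwhere(l==i)\[:,::-1\].astype(np.float32)+\[x0,y0\]/np.float32(np.argwhere(l==i)[:,::-1]+[x0,y0])/' h.py
python3 - <<'E'
from h import *
t,s=cam("top"),cam("side")
for nm,d,b in(("top",t,TB),("side",s,SB)):
    for c,R in(("red",RED),("grn",GRN),("blk",BLK),("blu",BLU)):
        for a,p,r in blobs(d,*R,b): print(nm,c,a,p.round(1),np.round(r[0],1),np.round(r[1],1),round(r[2]))
E
```

```text
top red 29 [266.9 211.1] [266.5 211. ] [6. 5.] 90
top red 13 [194.5 211.2] [194.5 211.5] [3. 3.] 90
top red 41 [274.7 240.9] [274.5 241. ] [6.4 6.4] 45
top grn 32 [281.8 215.1] [281.8 215.1] [5.4 5.8] 63
top blk 8 [266.5 169. ] [266.5 169. ] [6.7 0.8] 56
top blk 6 [299.7 169.7] [299.5 169.5] [2.8 1.4] 45
top blk 51 [252.5 178.2] [256.5 177.5] [19.  7.] 0
top blk 23 [255.8 222. ] [256. 222.] [4. 4.] 90
top blk 53 [271.2 225.3] [271.5 225.5] [15.6  2.8] 45
top blk 22 [259.9 236.9] [260. 237.] [4. 4.] 90
top blu 141 [260.2 171.8] [260.3 171.7] [11. 13.] 60
top blu 25 [186.6 233.7] [187.1 233.8] [16.1  1.3] 27
side red 52 [276.9 193.7] [276.8 193.7] [7.8 7.1] 45
side red 68 [314.7 205.7] [314.5 206. ] [8. 9.] 90
side red 28 [229.1 264.2] [229.5 264.5] [5. 5.] 0
side grn 49 [290.6 182.1] [290.5 182. ] [6. 7.] 90
side blk 22 [201.4 162.1] [202. 163.] [6. 4.] 90
side blk 6 [226.5 172. ] [226.5 172. ] [5. 0.] 180
side blk 6 [236.2 178.5] [236.1 178.6] [5.1 0.8] 79
side blk 221 [228.3 201.2] [228.5 209.5] [49. 13.] 90
side blk 15 [289.9 185.9] [290.3 185.8] [7.1 2.7] 8
side blk 195 [296.9 193.4] [297.1 193.5] [ 8.8 23.1] 79
side blk 12 [276.4 197.9] [276.3 197.8] [7.1 2.5] 8
side blk 34 [294.9 205.3] [294.7 205.3] [4.4 9.9] 14
side blk 12 [277.5 204.3] [277.6 204.3] [2.6 6.1] 68
side blk 72 [281.9 212. ] [281.8 211.8] [9.2 8.5] 45
side blk 6 [314.5 210.5] [314.5 210.5] [1. 5.] 90
side blk 73 [301.4 217.5] [301.5 217.5] [8.5 8.5] 45
side blk 6 [315.3 214.5] [315.5 214.5] [1.3 4. ] 63
side blk 14 [281.8 221.4] [282.  221.5] [3. 4.] 90
side blk 7 [300.9 227.3] [301.1 227.3] [1.3 4.4] 72
side blk 8 [275.5 237.4] [275.9 237.3] [2.7 7.3] 74
side blk 220 [224.5 244.5] [225.1 246.5] [14.7 24.7] 79
side blk 6 [300.  236.5] [300.  236.5] [1. 2.] 90
side blk 20 [221.  262.4] [221.5 262. ] [9. 2.] 0
side blk 21 [230.  269.4] [230.  269.5] [5. 4.] 90
side blu 194 [228.8 179.9] [228.5 180. ] [14. 13.] 90
```

```bash
python3 - <<'E'
from h import *
t,s=cam("top"),cam("side")
P=lambda n,v:print(n,np.round(v[0],4),round(v[1],4))
P("green",tri(t,(281.8,215.1),s,(290.6,182.1)));P("red1",tri(t,(266.9,211.1),s,(276.9,193.7)));P("red2",tri(t,(274.7,240.9),s,(314.7,205.7)))
P("blk1",tri(t,(255.8,222),s,(281.9,212)));P("blk2",tri(t,(259.9,236.9),s,(301.4,217.5)))
P("bar",tri(t,(271.2,225.3),s,(297.2,191)))
caps=plane(t,[(281.8,215.1),(266.9,211.1),(274.7,240.9),(255.8,222),(259.9,236.9)],.104)[:,:2]
# circle fit
A=np.c_[2*caps,np.ones(5)];c=np.linalg.lstsq(A,(caps**2).sum(1),rcond=None)[0];print("axis caps",c[:2],np.sqrt(c[2]+c[:2]@c[:2]))
print("angles",np.degrees(np.arctan2(*(caps-c[:2]).T[::-1])).round(1))
b=plane(t,[(271.2,225.3),(265.9,219.9),(277.3,231.2)],.150);print("bar plane",b.round(4),np.degrees(np.arctan2(*(b[2]-b[1])[1::-1])))
print("tab",plane(t,[(248,221.3)],.012).round(4))
P("handle",tri(t,(195.2,211.6),s,(229.3,265.5)));print("handle top plane",plane(t,[(194.8,211.6)],.148).round(4), plane(s,[(229.2,263.8)],.148).round(4))
print("rail corners",plane(t,np.array([(143,213),(160,262),(458,97)])/5-.4+[180,155],.02).round(4))
cam_=plane(t,[(260.2,171.8)],.088);print("cambody",cam_.round(4))
m=plane(t,np.array([(143,177),(207,243)])/5-.4+[180,155],.093);print("mirror ends",m.round(4),np.linalg.norm(m[1]-m[0]),m.mean(0))
lens=tri(t,np.array((350,112))/5-.4+[180,155],s,np.array((128,160))/4.5-.4+[200,160]);P("lens",lens)
E
```

```text
green [ 0.4858 -0.0665  0.1067] 0.0016
red1 [ 0.4981 -0.016   0.1077] 0.0022
red2 [ 0.399  -0.0451  0.096 ] 0.0015
blk1 [0.4608 0.0202 0.1023] 0.0022
blk2 [0.4112 0.0051 0.0994] 0.0017
bar [ 0.4493 -0.0292  0.1525] 0.002
axis caps [ 0.44794594 -0.03065513] 0.05169737160308003
angles [ -44.3   16.  -164.1   76.9  136.6]
bar plane [[ 0.4484 -0.0296  0.15  ]
 [ 0.4654 -0.0121  0.15  ]
 [ 0.43   -0.0496  0.15  ]] -133.30191295747747
tab [[0.4653 0.0475 0.012 ]]
handle [0.4882 0.2204 0.1341] 0.0027
handle top plane [[0.4859 0.2189 0.148 ]] [[0.489 0.221 0.148]]
rail corners [[ 0.5482  0.1942  0.02  ]
 [ 0.5129  0.1804  0.02  ]
 [ 0.6397 -0.0324  0.02  ]]
cambody [[0.634  0.0091 0.088 ]]
mirror ends [[0.5649 0.1856 0.093 ]
 [0.5208 0.14   0.093 ]] 0.06349493250437326 [0.54285946 0.16282919 0.093     ]
lens [0.6162 0.0452 0.0752] 0.0014
```

Consistency checks:
- **Carousel axis:** (0.448,-0.0305), with a vial radius of 51.7 mm (given 52).
- **Rail:** 248 x 38 mm (given 248 x 40).
- **Station:** about 76.5°, with the green vial at -44°, so the turntable is at -2.09.

Next I move above the carousel and turn the tool across the bar.

```bash
cat > go.py <<'E'
# python3 go.py x y z yawdeg(tool y) -> remaining shift in the tool's axes
import sys,numpy as np
from scipy.spatial.transform import Rotation as R
from rig import manip
s=manip.get_state();x,y,z,a=map(float,sys.argv[1:5])
r=R.from_quat(np.roll(s["ee_rot"],-1));ya=r.as_matrix()[:,1]
yaw=np.arctan2(ya[1],ya[0]);t=-(np.radians(a)-yaw)
print("shift",r.inv().apply(np.array([x,y,z])-s["position"]).round(4),"turn",round((t+np.pi)%(2*np.pi)-np.pi,4),"pos",s["position"].round(4),"yaw",round(np.degrees(yaw),1),"q6",round(s["qpos"][5],3),"w",s["width"],"F",np.round(s["contact_force"],1),"t",s["clock"])
E
A='-.021 -.0208 0 0;-.021 -.0208 0 0;-.021 -.0208 0 0;-.021 -.0208 0 0;-.021 -.0208 0 0'
for i in 1; do python3 steer.py '-.021 -.0208 0 0;-.021 -.0208 0 0;-.021 -.0208 0 0;-.021 -.0208 0 0;-.021 -.0208 0 0'
python3 steer.py '-.021 -.0208 0 0;-.021 -.0208 0 0;-.021 -.0208 0 0;-.021 -.0208 0 0;-.021 -.0208 0 0'
python3 steer.py '-.021 -.0208 0 0;-.021 -.0208 0 0;-.021 -.0208 0 0;-.021 -.0208 0 0;-.021 -.0208 0 0'
python3 steer.py '-.021 -.0208 0 0;-.021 -.0208 0 0;-.021 -.0208 0 0;-.021 -.0208 0 0;-.021 -.0208 0 0'; done
python3 steer.py '0 0 0 .12;0 0 0 .12;0 0 0 .12;0 0 0 .12;0 0 0 .12'
python3 steer.py '0 0 0 .12;0 0 0 .12;0 0 0 .12;0 0 0 .12;0 0 0 .12'
python3 steer.py '0 0 0 .12;0 0 0 .12;0 0 0 .12;0 0 0 .12;0 0 0 .12'
python3 steer.py '0 0 0 0'
python3 go.py .448 -.0305 .14 -43.3
```

```text
clock: 0.82
position: [0.2923, 0.3829, 0.2534]
ee_rot: [0.0, 0.213, 0.977, 0.0]
contact_force: [1.1, 0.2, 0.7]
width: 0.0856
gripper_force: 0.0
clock: 1.23
position: [0.3443, 0.2445, 0.2535]
ee_rot: [0.0, 0.214, 0.977, 0.0]
contact_force: [0.6, -0.0, 0.8]
width: 0.0856
gripper_force: 0.0
clock: 1.65
position: [0.3963, 0.1061, 0.2536]
ee_rot: [0.0, 0.214, 0.977, 0.0]
contact_force: [-0.0, 1.4, 0.3]
width: 0.0852
gripper_force: 0.0
clock: 2.07
position: [0.4483, -0.0324, 0.2535]
ee_rot: [0.0, 0.214, 0.977, 0.0]
contact_force: [-0.3, 1.1, 0.5]
width: 0.0852
gripper_force: 0.0
clock: 2.48
position: [0.448, -0.0311, 0.2533]
ee_rot: [0.0, 0.496, 0.869, 0.0]
contact_force: [0.6, 1.1, 0.1]
width: 0.0853
gripper_force: 0.0
clock: 2.9
position: [0.448, -0.0309, 0.2534]
ee_rot: [0.0, 0.73, 0.683, 0.0]
contact_force: [-0.2, 0.7, -0.2]
width: 0.0851
gripper_force: 0.0
clock: 3.32
position: [0.448, -0.0309, 0.2534]
ee_rot: [0.0, 0.899, 0.437, 0.0]
contact_force: [-0.8, -0.8, 0.1]
width: 0.0854
gripper_force: 0.0
clock: 3.4
position: [0.448, -0.0309, 0.2534]
ee_rot: [0.0, 0.898, 0.439, 0.0]
contact_force: [0.7, -1.2, -0.1]
width: 0.0854
gripper_force: 0.0
shift [ 0.0003 -0.0003  0.1134] turn 0.0939 pos [ 0.448  -0.0309  0.2534] yaw -37.9 q6 0.438 w 0.08537987192831654 F [ 0.7 -1.2 -0.1] t 3.4
```

```bash
python3 steer.py '0 0 .02 .047;0 0 .02 .047;0 0 .025 0;0 0 .025 0;0 0 .0235 0'
python3 steer.py '0 0 0 0;0 0 0 0;0 0 0 0;0 0 0 0;0 0 0 0' 0.0 50
python3 steer.py '0 0 0 0;0 0 0 0;0 0 0 0;0 0 0 0;0 0 0 0'
python3 go.py .448 -.0305 .14 -43.3
```

```text
clock: 3.82
position: [0.448, -0.0309, 0.1389]
ee_rot: [0.0, 0.917, 0.399, 0.0]
contact_force: [0.3, 1.2, -0.5]
width: 0.0851
gripper_force: 0.0
clock: 4.23
position: [0.4492, -0.0311, 0.1413]
ee_rot: [0.001, 0.918, 0.397, 0.001]
contact_force: [0.1, 0.4, 0.6]
width: 0.0254
gripper_force: 0.0
clock: 4.65
position: [0.4491, -0.031, 0.1423]
ee_rot: [0.001, 0.918, 0.397, 0.002]
contact_force: [-2.6, 0.8, 10.5]
width: 0.0125
gripper_force: 60.6
shift [-0.0004 -0.0011  0.0023] turn 0.0015 pos [ 0.4491 -0.031   0.1423] yaw -43.2 q6 0.53 w 0.012534514050332079 F [-2.6  0.8 10.5] t 4.65
```

```bash
python3 steer.py '0 0 0 -.1;0 0 0 -.1;0 0 0 -.1;0 0 0 -.1;0 0 0 -.1' | grep -E 'force|width'
python3 steer.py '0 0 0 -.1;0 0 0 -.1;0 0 0 -.1;0 0 0 -.1;0 0 0 -.1'| grep -E 'force|width'
python3 steer.py '0 0 0 -.1;0 0 0 -.1;0 0 0 -.1;0 0 0 -.1;0 0 0 -.1'| grep -E 'force|width'
python3 steer.py '0 0 0 -.1;0 0 0 -.1;0 0 0 -.1;0 0 0 -.1;0 0 0 -.1'| grep -E 'force|width'
python3 steer.py '0 0 0 -.094;0 0 0 0;0 0 0 0'
python3 go.py .448 -.0305 .14 76.7
python3 - <<'E'
from h import *
d=cam("top");cv2.imwrite("pics/t2.png",cv2.resize(d["img"][155:260,180:310,::-1],None,fx=5,fy=5,interpolation=3))
g=blobs(d,*GRN,TB,3);print([(a,p) for a,p,_ in g]); print(manip.get_state()["moment"])
E
```

```text
contact_force: [-1.6, 0.3, 9.3]
width: 0.0121
gripper_force: 60.0
contact_force: [-0.1, 1.9, 9.1]
width: 0.0124
gripper_force: 58.5
contact_force: [0.0, 1.9, 9.5]
width: 0.0122
gripper_force: 59.1
contact_force: [0.6, 2.6, 9.7]
width: 0.0126
gripper_force: 57.2
clock: 6.57
position: [0.4501, -0.0306, 0.1423]
ee_rot: [0.003, 0.115, 0.993, 0.001]
contact_force: [0.2, 2.4, 9.2]
width: 0.0122
gripper_force: 58.1
shift [ 0.0021 -0.0004  0.0023] turn 0.0007 pos [ 0.4501 -0.0306  0.1423] yaw 76.7 q6 -1.564 w 0.01224132728179293 F [0.2 2.4 9.2] t 6.5667
[(np.int32(3), array([255.66666667, 210.33333333])), (np.int32(5), array([252.6, 221.8])), (np.int32(5), array([253., 232.])), (np.int32(5), array([257.8, 232.2])), (np.int32(4), array([294.75, 242.25]))]
[ 0.41290458  0.30231643 -0.28714845]
```

View pics/t2.png

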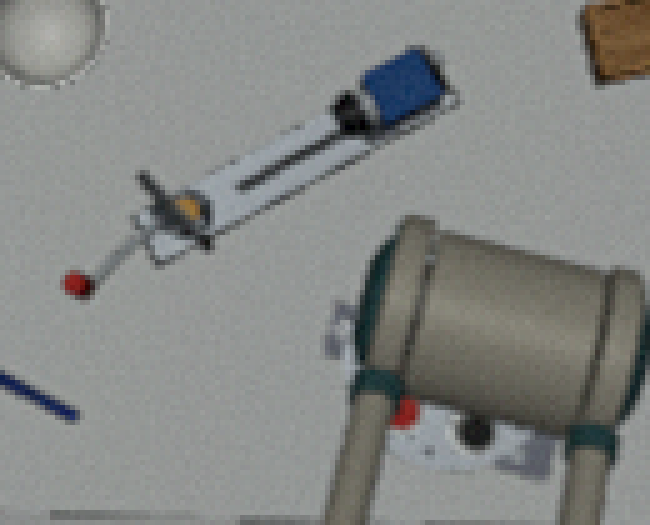

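The red cap that sat one place before the station has moved on as expected; the gripper hides the green vial. I'll release, lift, and look at it clear of the arm.

```bash
python3 steer.py '0 0 0 0;0 0 0 0;0 0 0 0;0 0 0 0;0 0 0 0' 0.085 | grep -E 'width'
python3 steer.py '0 0 0 0;0 0 0 0;0 0 -.02 0;0 0 -.02 0;0 0 -.02 0' | grep -E 'width'
python3 steer.py '0 0 -.025 .1;0 0 -.025 .1;0 0 0 .1;0 0 0 .1;0 0 0 .1'| grep -E 'width'
python3 steer.py '0 0 0 .1;0 0 0 .1;0 0 0 .1;0 0 0 .1;0 0 0 .055'| grep -E 'width'
python3 go.py .488 .2204 .25 22
```

```text
width: 0.0722
width: 0.0847
width: 0.0848
width: 0.0852
shift [ 0.2184  0.1306 -0.0004] turn -0.0032 pos [ 0.4479 -0.0309  0.2496] yaw 21.8 q6 -0.605 w 0.0852146657603756 F [-0.   0.4 -0.4] t 8.2833
```

```bash
python3 steer.py '.0273 .0163 0 0;.0273 .0163 0 0;.0273 .0163 0 0;.0273 .0163 0 0' | grep width
python3 steer.py '.0273 .0163 0 0;.0273 .0163 0 0;.0273 .0163 0 0;.0273 .0163 0 0;0 0 0 0' | grep width
python3 go.py .488 .2204 .25 22
python3 - <<'E'
from h import *
t,s=cam("top"),cam("side")
for nm,d,b in(("top",t,TB),("side",s,SB)):
    for c,R in(("red",RED),("grn",GRN),("blk",BLK)):
        for a,p,r in blobs(d,*R,b,14): print(nm,c,a,p.round(1))
a=cv2.resize(t["img"][155:260,180:310],None,fx=3,fy=3,interpolation=3);b=cv2.resize(s["img"][160:285,200:340],None,fx=2.52,fy=2.52,interpolation=3)
cv2.imwrite("pics/c3.png",np.hstack([a,b])[:,:,::-1])
E
```

```text
width: 0.0849
width: 0.0851
shift [-0.005  -0.0016 -0.0006] turn 0.0052 pos [0.4876 0.2256 0.2494] yaw 22.3 q6 -0.088 w 0.08505238740602483 F [ 0.4 -0.4  0.4] t 9.0333
top red 14 [194.4 211.4]
top red 38 [281.7 215.2]
top red 28 [259.7 236.7]
top grn 22 [183.  189.2]
top grn 28 [256.  221.7]
top blk 277 [187.5 199.5]
top blk 39 [250.1 178.3]
top blk 51 [271.5 225.6]
top blk 25 [285.6 230.1]
top blk 25 [274.6 241. ]
side red 41 [289.8 182.6]
side red 31 [301.6 218.5]
side red 31 [229.1 264.4]
side grn 70 [236.3 198.1]
side grn 64 [208.6 197.2]
side grn 14 [220.7 197.1]
side grn 89 [311.3 209.3]
side grn 14 [281.3 214.9]
side blk 53 [242.2 175.5]
side blk 183 [297.1 193.2]
side blk 61 [309.4 188. ]
side blk 781 [218.3 206.9]
side blk 41 [325.7 211.2]
side blk 58 [311.2 217.1]
side blk 1053 [231.8 241.8]
side blk 40 [326.6 223.8]
side blk 20 [217.8 226.6]
side blk 20 [221.  262.4]
side blk 20 [230.  269.3]
```

View pics/c3.png

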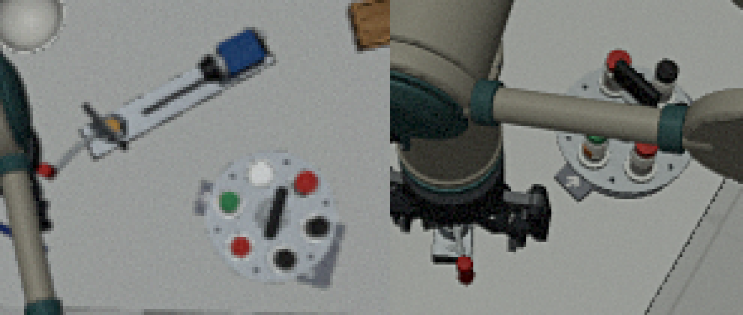

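The green cap is at the station: top view (256,221.7), where the previous station cap was at (255.8,222). The handle is still at rest at (194.4,211.4). I'll grasp it now.

```bash
python3 steer.py '-.0045 0 .02 0;0 0 .025 0;0 0 .025 0;0 0 .025 0;0 0 .0235 0' | grep -E 'pos|force'
python3 steer.py '0 0 0 0;0 0 0 0;0 0 0 0;0 0 0 0;0 0 0 0' 0.0 40 | grep -E 'pos|force|width'
python3 steer.py '0 0 0 0;0 0 0 0;0 0 0 0;0 0 0 0;0 0 0 0' | grep -E 'pos|force|width'
python3 go.py .549 .245 .131 22
python3 - <<'E'
from h import *
s=cam("side"); print([(a,p.round(1)) for a,p,_ in blobs(s,*RED,(200,240,260,290),4)])
cv2.imwrite("pics/s4.png",cv2.resize(s["img"][160:300,180:320,::-1],None,fx=4,fy=4,interpolation=3))
E
```

```text
position: [0.4881, 0.2146, 0.1302]
contact_force: [0.6, 0.3, -0.0]
gripper_force: 0.0
position: [0.4897, 0.2164, 0.133]
contact_force: [-0.1, -0.2, 0.1]
width: 0.0249
gripper_force: 0.0
position: [0.4907, 0.2169, 0.133]
contact_force: [3.9, 0.5, 6.0]
width: 0.015
gripper_force: 39.3
shift [0.0041 0.0646 0.0024] turn 0.001 pos [0.4907 0.2169 0.133 ] yaw 22.1 q6 -0.098 w 0.014955565922434912 F [3.9 0.5 6. ] t 10.3833
[(np.int32(12), array([228.9, 266.1]))]
```

View pics/s4.png

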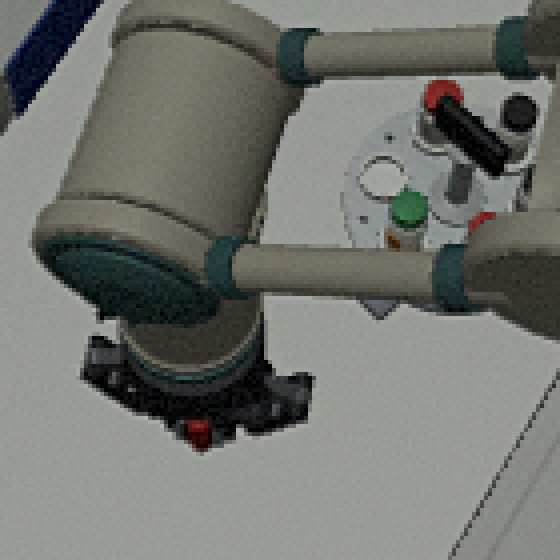

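The handle is pinched (15 mm opening, 39 N) and its red top shows at about (229,266). Next I swing it along the arc.

```bash
python3 steer.py '.0023 .0066 0 0;.0022 .0066 0 0;.0012 .0069 0 0;.0011 .0069 0 0;0 .007 0 0' | grep -E 'pos|force|width'
python3 steer.py '0 .007 0 0;-.0011 .0069 0 0;-.0011 .0069 0 0;-.0022 .0066 0 0;-.0023 .0066 0 0' | grep -E 'pos|force|width'
python3 steer.py '0 0 0 0;0 0 0 0;0 0 0 0' | grep -E 'pos|force|width'
python3 go.py .5536 .2426 .133 22
python3 - <<'E'
from h import *
t,s=cam("top"),cam("side")
for d,n in((t,"top"),(s,"side")): print(n,[(a,p.round(1)) for a,p,_ in blobs(d,(0,90,40),(9,255,255),(170,150,260,290),3)])
a=cv2.resize(t["img"][155:260,170:280],None,fx=3.6,fy=3.6,interpolation=3);b=cv2.resize(s["img"][180:285,190:300],None,fx=3.6,fy=3.6,interpolation=3)
cv2.imwrite("pics/c5.png",np.hstack([a,b])[:,:,::-1])
E
```

```text
position: [0.5142, 0.2363, 0.1328]
contact_force: [-9.1, 2.7, 12.3]
width: 0.0152
gripper_force: 40.2
position: [0.548, 0.243, 0.1324]
contact_force: [-7.7, 0.3, 11.6]
width: 0.0151
gripper_force: 41.0
position: [0.5487, 0.2429, 0.1324]
contact_force: [-5.7, 1.4, 9.6]
width: 0.0148
gripper_force: 40.7
shift [-0.0021  0.0044 -0.0006] turn 0.0005 pos [0.5487 0.2429 0.1324] yaw 22.0 q6 -0.087 w 0.014848546493577131 F [-5.7  1.4  9.6] t 11.5167
top [(np.int32(14), array([258.2, 236.8]))]
side [(np.int32(10), array([202.2, 261.7])), (np.int32(8), array([203.1, 265.5]))]
```

View pics/c5.png

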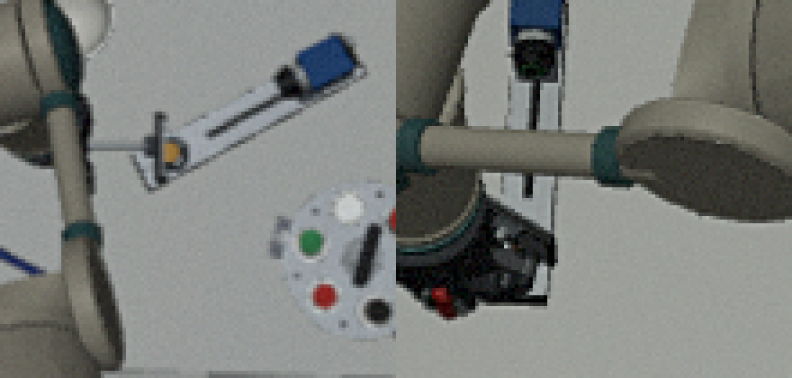

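The top view shows the lever rod at about 91.5° world, roughly 0.05 rad short of the target. The chord gives v ≈ 0.77, and the refined target is 0.82. The green vial is still at the station. I'll nudge about 4.5 mm along the tangent and measure the rod properly.

```bash
python3 steer.py '-.0008 .0021 0 0;-.0008 .0021 0 0;0 0 0 0;0 0 0 0;0 0 0 0' | grep -E 'pos|force|width'
python3 - <<'E'
from h import *
t=cam("top");g=cv2.cvtColor(t["img"],cv2.COLOR_RGB2GRAY).astype(float)
# lever rod: per column, intensity-weighted dark centre near row 196
b=g[188:204,170:250]; 
pts=[]
for c in range(197,210):
    col=np.median(g[188:204,c])-g[190:202,c]; col[col<10]=0
    if col.sum()>0: pts.append((c,(col*np.arange(190,202)).sum()/col.sum()))
print(np.round(pts,1).tolist())
pts=np.array(pts); w=plane(t,pts,.10)[:,:2]
v=cv2.fitLine(w.astype(np.float32),cv2.DIST_HUBER,0,.001,.001).ravel();print("rod angle",np.degrees(np.arctan2(v[1],v[0])),v[2:])
# rail edges: bright rail, fit by long line segments
for l in cv2.createLineSegmentDetector().detect(cv2.cvtColor(t["img"],cv2.COLOR_RGB2GRAY)[155:215,200:285])[0][:,0]:
    if np.hypot(l[2]-l[0],l[3]-l[1])>14:
        q=l.reshape(2,2)+[200,155]; u=plane(t,q,.02); d=u[1]-u[0];print(q.round(1).tolist(),np.degrees(np.arctan2(d[1],d[0])).round(1),u[:,:2].round(4).tolist())
g2=blobs(t,*GRN,(240,205,275,240),10);print([(a,p) for a,p,_ in g2])
E
python3 go.py .553 .243 .133 22
```

```text
position: [0.5526, 0.2427, 0.1324]
contact_force: [-6.9, 1.4, 10.1]
width: 0.0151
gripper_force: 40.7
[[197.0, 194.1], [198.0, 194.2], [199.0, 194.7], [200.0, 194.6], [201.0, 194.6], [202.0, 194.6], [203.0, 195.1], [204.0, 195.0], [205.0, 194.9], [206.0, 196.8], [207.0, 198.0], [208.0, 197.7], [209.0, 195.1]]
rod angle 79.646736 [0.5456495  0.20167473]
[[246.4, 183.4], [228.6, 193.0]] 120.3 [[0.6023, 0.0572], [0.5654, 0.1205]]
[[225.9, 191.1], [245.6, 180.6]] -60.1 [[0.5723, 0.1309], [0.6128, 0.0603]]
[[224.2, 199.0], [251.7, 184.1]] -59.6 [[0.543, 0.1359], [0.6005, 0.0377]]
[[254.3, 185.6], [227.3, 200.2]] 120.3 [[0.5953, 0.028], [0.539, 0.1243]]
[(np.int32(28), array([256.        , 221.67857143]))]
shift [ 0.0002  0.0005 -0.0006] turn 0.0004 pos [0.5526 0.2426 0.1324] yaw 22.0 q6 -0.089 w 0.015009529895043 F [-7.3  1.1 10.7] t 12.0833
```

```bash
python3 - <<'E'
from h import *
t=cam("top");g=cv2.cvtColor(t["img"],cv2.COLOR_RGB2GRAY)
big=cv2.resize(g[180:212,190:226],None,fx=6,fy=6,interpolation=3)
for l in cv2.createLineSegmentDetector().detect(big)[0][:,0]:
    if np.hypot(l[2]-l[0],l[3]-l[1])>50:
        q=(l.reshape(2,2)+.5)/6-.5+[190,180]; u=plane(t,q,.095); d=u[1]-u[0];print(q.round(1).tolist(),np.degrees(np.arctan2(d[1],d[0])).round(1),u[:,:2].round(4).tolist())
big=cv2.resize(t["img"][175:215,185:235],None,fx=12,fy=12,interpolation=3);cv2.imwrite("pics/m6.png",big[:,:,::-1])
E
```

```text
[[194.5, 180.5], [194.5, 190.3]] -177.3 [[0.5962, 0.234], [0.5623, 0.2325]]
[[195.5, 198.6], [195.5, 207.2]] -177.3 [[0.5338, 0.2276], [0.5046, 0.2262]]
[[195.5, 182.6], [195.5, 192.2]] -177.2 [[0.5891, 0.2302], [0.556, 0.2286]]
[[214.5, 186.8], [214.5, 199.3]] -177.6 [[0.5764, 0.1644], [0.5334, 0.1626]]
[[205.3, 195.5], [195.7, 195.5]] 91.6 [[0.5455, 0.1944], [0.5446, 0.2273]]
[[190.5, 194.7], [190.5, 183.6]] 3.0 [[0.5469, 0.2454], [0.585, 0.2474]]
[[193.5, 211.4], [193.5, 198.6]] 2.7 [[0.4902, 0.2324], [0.5336, 0.2345]]
[[192.5, 204.5], [192.5, 189.7]] 2.8 [[0.5135, 0.2369], [0.5643, 0.2394]]
[[191.5, 198.6], [191.5, 186.6]] 2.8 [[0.5334, 0.2414], [0.575, 0.2434]]
[[197.6, 193.5], [208.2, 193.5]] -88.5 [[0.5516, 0.2212], [0.5526, 0.1848]]
```

View pics/m6.png

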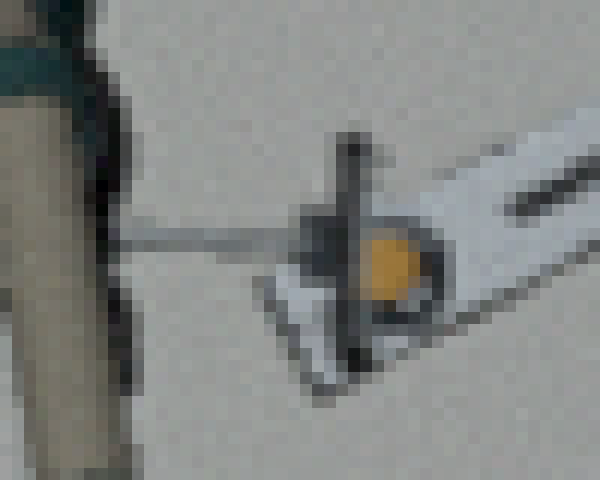

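The crop shows the rod along row 195 and the glass between about (214,186) and (215,205), nearly vertical. I'll fit both at sub-pixel level to settle the angle.

```bash
python3 - <<'E'
from h import *
F=[cam("top") for _ in range(8)];t=F[0]
g=np.mean([f["img"].astype(float).mean(2) for f in F],0)
def fit(pts,z,n):
    w=plane(t,pts,z)[:,:2];v=cv2.fitLine(w.astype(np.float32),cv2.DIST_HUBER,0,.001,.001).ravel()
    print(n,"angle",np.degrees(np.arctan2(v[1],v[0])).round(2),"pt",v[2:].round(4),np.round(pts,2)[:, :].tolist())
def cen(a,o):
    bg=np.linspace((a[0]+a[1])/2,(a[-1]+a[-2])/2,len(a));d=np.clip(bg-a,0,None);return o+(d*np.arange(len(a))).sum()/d.sum()
fit(np.array([(c,cen(g[191:200,c],191)) for c in range(197,208)]),.10,"rod")
print(g[189:202,196:210].round().astype(int))
print(g[184:208,208:222].round().astype(int))
E
```

```text
rod angle 86.16 pt [0.547  0.2041] [[197.0, 194.25], [198.0, 194.57], [199.0, 194.52], [200.0, 194.5], [201.0, 194.46], [202.0, 194.76], [203.0, 194.99], [204.0, 194.95], [205.0, 194.98], [206.0, 195.39], [207.0, 195.09]]
[[140 157 155 154 154 154 153 154 154 155 155 154 153 154]
 [159 158 154 155 155 154 153 154 154 152 155 154 155 154]
 [159 156 156 154 153 154 155 155 155 155 154 154 157 153]
 [153 153 156 156 155 156 154 156 154 156 154 156 156 143]
 [130 134 151 152 151 151 152 153 151 150 150 150 151 130]
 [131 125 130 129 126 126 129 130 125 121 121 119 121 110]
 [115 106 113 114 114 117 116 109 107 114 118 122 119 105]
 [156 156 154 156 154 154 146 128 123 125 129 129 117  84]
 [160 157 157 156 156 157 156 155 155 152 148 143 158 146]
 [159 156 154 153 154 154 154 156 157 147 111 114 170 155]
 [153 158 155 154 154 153 152 155 156 156 127 101 158 171]
 [131 157 155 155 154 155 154 154 155 156 137  88 111 165]
 [112 156 157 154 155 155 154 154 155 155 157 127  99 147]]
[[153 154 155 155 155 156 153 155 154 154 153 155 153 153]
 [153 154 153 156 153 148 145 150 157 156 154 155 1
[... 606 characters left out ...]
4  57  53  47  36  74 111 114 111 109  93  47  47]
 [158 146  78  52  46  46  83 111 113 109 106  89  45  43]
 [170 155 108  93  80  52  80 110 114 109 104  97  79  43]
 [158 171 167 165 133  58  69 102 104 102  99 109 102  55]
 [111 165 163 142  97  43  63  85  66  48  94 112  56  85]
 [ 99 147 151 134  89  45  62  74  53  40  41  57  69 114]
 [ 86  93 143 142  94  52  68  85  87  86  91  81  92  93]
 [127  98 153 157 106  45  53  90 131 154 154 120  99 131]
 [137  88 112 161 120  49  24  56 118 135 111 133 153 158]
 [155 128 113 167 149  74  25  45  90 132 153 154 156 155]
 [156 138  92 116 156 123  79 112 138 156 158 155 155 154]
 [157 154 129  75  85 101 125 156 159 157 154 153 153 152]]
```

```bash
cat > m.py <<'E'
from h import *
def run(g,t,box,n,pivot=(214.5,195)):
    # thin plate end caps: darkest blobs at the two ends, and TLS of the plate's dark pixels beyond the hub
    P=[]
    for x0,y0,x1,y1 in box:
        a=g[y0:y1,x0:x1];w=np.clip(90-a,0,None);yy,xx=np.mgrid[y0:y1,x0:x1];P.append(((w*xx).sum()/w.sum(),(w*yy).sum()/w.sum()))
    u=plane(t,P,.093)[:,:2];d=u[0]-u[1];print(n,np.round(P,2).tolist(),"len",np.linalg.norm(d).round(4),"mid",u.mean(0).round(4),"glass ang",np.degrees(np.arctan2(d[1],d[0])).round(2))
if __name__=="__main__":
    F=[cam("top") for _ in range(4)];S=[cam("side") for _ in range(4)]
    now=np.mean([f["img"].astype(float).mean(2) for f in F],0);old=cv2.imread("pics/top0.png").astype(float).mean(2)
    run(now,F[0],[(211,184,218,189),(211,202,218,207)],"now")
    run(old,F[0],[(204,187,212,193),(217,199,224,206)],"rest")
    print(old[187:206,204:224].round().astype(int))
    s=S[0];s["img"]=np.mean([f["img"].astype(float) for f in S],0).astype(np.uint8)
    im=s["img"].astype(int)[255:272,194:212];r=im[:,:,0]-im[:,:,1:].max(2);print(r)
    o=cv2.imread("pics/side0.png")[:,:,::-1].astype(int)[257:275,222:238];print(o[:,:,0]-o[:,:,1:].max(2))
E
python3 m.py
```

```text
now [[213.89, 187.2], [213.9, 203.82]] len 0.0572 mid [0.5466 0.1653] glass ang 2.37
rest [[209.12, 191.14], [219.32, 201.53]] len 0.0503 mid [0.5437 0.1641] glass ang 46.29
[[152 148 145 153 147 151 150 146 146 144 150 150 149 148 150 150 151 147
  152 146]
 [148 149 149 151 144 144 153 149 147 153 149 149 151 149 152 148 149 146
  138 131]
 [146 150 147 127  94 110 145 154 154 149 152 146 149 148 147 150 147 132
  130 149]
 [149 154 144 102  49  66 122 145 150 151 146 147 146 149 144 148 151 149
  162 162]
 [149 148 150 129  65  47  79 122 148 152 153 149 150 146 148 150 159 162
  161 161]
 [149 147 147 143 107  58  41  72 127 150 155 150 138 133 148 155 161 164
  158 157]
 [145 151 152 152 140 104  61  51  81 125 136 117 107  80  78 100 136 153
  160 161]
 [149 149 147 153 154 146 104  55  55  76  88  83 102  90  65  75  84 124
  154 161]
 [151 146 149 153 149 143 120  50  44  53  72  97 110 105  89  85  76  71
  126 163]
 [147 155 151 149 139 107  75  46  41  55  63  88 105 101 107  94  45  48
  118 160]
 [146 151 137 136 154 140  73  55  56  45  51  67  84 100 107  86  37  45
  
[... 2472 characters left out ...]
  78  65  -8  -5  -4  -3  -3]
 [ -3  -2  -3  -9  15  80  82  82  85  80  57 -10  -5  -3  -2   1]
 [ -2  -2  -2  -6   4  63  75  86  75  52  29  -8  -3  -4  -2  -3]
 [ -4  -5  -4  -6  -5  30  63  49  53  40  32  -9  -4  -1  -3  -3]
 [ -1  -3  -3  -2   3   6  32  29  23  29  27  17  -5  -2  -4  -3]
 [ -3  -2  -1  -5   3  13  35  24  21  28  19  11  -3  -3  -3  -4]
 [ -3  -4  -3  -3   9  23  41  35  30  34  26   0  -5  -4  -1  -2]
 [ -3  -1  -2  -2  -5   1  35  33  35  27  17  -6  -5  -2  -3  -6]
 [ -3  -3  -4  -4  -4  -5   7  16  23   4  -2  -5  -4  -3  -1  -3]
 [ -2  -1  -3  -3  -2  -3  -7  -2   9  -4  -4  -3  -1  -3  -5  -1]
 [ -2  -2  -4  -5  -3  -3  -3  -4  -4  -3  -2  -2  -3  -1   0  -2]]
```

```bash
python3 - <<'E'
from h import *
s=[cam("side") for _ in range(4)];im=np.mean([f["img"].astype(float) for f in s],0);d=s[0]
o=cv2.imread("pics/side0.png")[:,:,::-1].astype(float)
def top(im,b,th):
    x0,y0,x1,y1=b;a=im[y0:y1,x0:x1];r=a[:,:,0]-a[:,:,1:].max(2)
    w=np.clip(r-th,0,25);yy,xx=np.mgrid[y0:y1,x0:x1];return (w*xx).sum()/w.sum(),(w*yy).sum()/w.sum()
for th in(40,45,50):
    p=[top(o,(222,257,238,275),th),top(im,(194,255,212,272),th)]
    u=plane(d,p,.148)[:,:2];D=u[1]-u[0];L=np.linalg.norm(D)
    print(np.round(p,2).tolist(),u.round(4).tolist(),"disp",D.round(4),"v",2*np.arcsin(L/.17),"from dir: th0+th1=",2*(np.degrees(np.arctan2(D[1],D[0]))+90))
E
python3 go.py .5526 .2427 .1324 22
```

```text
[[229.01, 264.17], [200.75, 260.62]] [[0.4889, 0.2219], [0.5491, 0.2507]] disp [0.0602 0.0288] v 0.806268428025944 from dir: th0+th1= 231.09764088420155
[[229.0, 264.09], [200.66, 260.5]] [[0.489, 0.2218], [0.5494, 0.2506]] disp [0.0604 0.0288] v 0.8086995696757909 from dir: th0+th1= 230.93490166414028
[[228.97, 264.01], [200.62, 260.42]] [[0.4892, 0.2217], [0.5496, 0.2505]] disp [0.0604 0.0288] v 0.8091235850301008 from dir: th0+th1= 230.97889565015694
shift [0.0001 0.     0.    ] turn 0.0004 pos [0.5526 0.2426 0.1324] yaw 22.0 q6 -0.089 w 0.01495177328132864 F [-6.3  1.6 10.3] t 13.1333
```

The estimates of v are 0.81 from TCP travel, 0.807 from the peg in the side view, and about 0.77 from the coarse glass fit. The target is 0.82 ± 0.046. A 1.3 mm nudge puts all of them inside the band. Then I check that it is still and hand in.

```bash
python3 steer.py '-.0005 .0012 0 0;0 0 0 0;0 0 0 0;0 0 0 0;0 0 0 0' | grep -E 'pos|force|width'
python3 steer.py '0 0 0 0;0 0 0 0;0 0 0 0;0 0 0 0;0 0 0 0' | grep -E 'clock|pos|force|width'
python3 -c "
from rig import manip
print(manip.sign_off())"
```

```text
position: [0.554, 0.2425, 0.1324]
contact_force: [-6.6, 1.0, 10.7]
width: 0.0152
gripper_force: 40.7
clock: 13.97
position: [0.5541, 0.2425, 0.1324]
contact_force: [-7.5, 1.1, 10.2]
width: 0.0147
gripper_force: 40.7
the job is handed in; nothing more can be done
None
```

I handed the job in at about 14 s with the green-capped vial in the viewing station and the gripper still holding the mirror handle at an estimated 0.82 rad (target 0.82 ± 0.046); the sign-off returned no verdict, and one coarse check of the glass read about 0.04 lower, still inside the band.

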